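# Switch on the kitchen scale under the flat tin

### The arm

A 6-joint arm with a two-finger parallel gripper is mounted at the origin on a cart in front of the work surface, level with it; the furniture and walls round the work are solid. World frame = base frame: x ahead of the robot, y to its left, z up, the work surface at z = 0. Lengths are in m, angles in rad, forces in N, time in s.
With the tool pointing down it reaches from about 0.3 to 0.775 m from the base axis. Payload 14.6 kg.
Tool frame: the origin (TCP) lies on the mounting face of the last link; the fingertips stand 199 mm ahead of it and the grasp point (between the pads) lies 180 mm ahead of it; z points along the fingers, y is the line along which they close (so a half turn about z gives the same grasp; the last joint's range is limited). The gripper opens to 94 mm and grips with 3 to 60 N. Pads are 16 mm wide; open, the fingers measure 119 mm over their backs; the gripper's body (75 mm by 177 mm) begins 78 mm behind the grasp point.
Start: joints at [1.117, 0.3, 1.521, -0, 1.321, -0.067], TCP at [0.207, 0.509, 0.405] pointing down, gripper open.
Joint ranges: [-3.03, 3.03], [-0.79, 2.21], [0.23, 2.52], [-1.04, 4.18], [0, 3.07], [-2.55, 2.55]. Speed limits (rad/s): [2.22, 2.22, 2.57, 3.14, 3.14, 3.14].

### API

Orientations are given as [roll, pitch, yaw] about the fixed x, y, z axes, in that order (R = Rz(yaw) Ry(pitch) Rx(roll)).
In Python, from station import get_obs, camera, hand_in gives the robot as it stands.
- The arm moves only by the tool apply_moves, never from a script. Its argument "increments" is a list of rows, each an object of numbers: "tx", "ty", "tz": the shift along the tool's x, y, z as a fraction of full scale; "ax", "ay", "az": the turn, a rotation vector about the tool's x, y, z as a fraction of full scale. In form: [{"tx": .., "ty": .., "tz": .., "ax": .., "ay": .., "az": ..}, ...]. A call has 1 to 12 rows; each row shifts and turns the commanded pose from where the row before left it, along the tool's axes as they then stand; what a row does not reach is not made up. Full scale, the value 1, is 30 mm for a shift and 5 degrees for a turn. A row lasts 1/8 s, in which the tool goes at most 62.5 mm and 10.7 degrees, less where a joint would pass 70% of its speed; a pose out of reach is approached as far as the arm can. A call with a number of a shift or a turn outside -1 to 1 is refused whole. A call with a gripper value outside its range is refused whole. "jaw" is the closure, from 0 (fully open) to 1 (shut), set as the call begins (left out, the last holds). The fingers move at their own pace and stop on an object; "force" is the grip in N (left out, the last holds). Time passes only in rows, so rows that do not move let the fingers close. It gives the time, the measured TCP pose, the force, the opening and the grip force at its end, in the units of the state.
- get_obs(): the state, without advancing time (a new reading comes with each control period).
- camera(name): name is "side" or "top" or "wrist"; returns a dict with "pixels" (384x512x3 uint8, red, green, blue), "camera_matrix" (3x3 intrinsics, pixels), "R" (3x3) and "t" (3): a world point X has camera coordinates R X + t; the wrist camera has in their place "T_tool_cam" (4x4, takes a point from camera to tool coordinates, whose origin is the TCP and whose axes are the flange's). Camera axes: x right, y down, z forward; pixel columns grow to the right and rows downward; lengths in m; the calibration is good to about 2 mm. A picture is of the moment at which its call begins: read the wrist's pose just before it. There is no depth.
- hand_in(): hands the job in; it is judged then, once.
The state is a dict: "time_s": time; "qpos": joint angles; "joint_vel": joint speeds; "tau": joint torques, N m; "ee_pos": TCP position; "eef_rot": TCP orientation; "force": force on the tool from outside, world axes, zero at the start; "moment": the same for the moment, N m; "grip_width": finger opening in m; "grip_force": force on a finger pad.
Only numpy, scipy, OpenCV 4.12 (cv2) and the standard library are available. Lean on these libraries where they do the work, as an engineer would, in place of code of your own. Each camera call takes 0.05 s, during which the arm holds its last target. There are 200 camera calls.

### The job

Two switched-off kitchen scales stand on the worktop, each with a tin on it. Switch on the scale that carries the low, flat tin: press down the raised end of its rocker switch until the rocker snaps over and stays. Leave the other scale switched off and both tins where they stand.

Things in the scene. Friction and masses are not known exactly. Their poses are not given: they have to be found in the camera images.
- scale_a: kitchen scale that carries the flat tin, fixed: grey case 215 (x) x 180 (y) mm, top 20 mm high; steel platform behind, top 34 mm high. Origin: centre of the underside; z up, -x its front, facing the robot up to 25 degrees askew. On the front panel: a dark display, and right of it (towards -y) the white rocker switch, tipping about an axis along x at x = -82, y = -40, z = 28 mm
- press_a (a point): where to press scale_a's rocker: on the top face of its raised outer end, 26 mm out from the pivot axis towards the scale's -y; moves with the rocker. The rocker is a straight paddle 30 mm wide (scale's x), 70 mm long (y), 8 mm thick, with three fine ridges at this end. This point is about 37 mm above the worktop when off, 27 mm when on
- rocker_a (a joint): tilt of scale_a's rocker, rad: 0 off (outer -y end raised), 0.2 level, 0.4 on (outer end down). About 3 N down on the raised end, 26 mm out, moves it; past level it snaps over by itself and stays
- scale_b: the other kitchen scale, alike in every way, with the same origin and axes, carrying the tall tin; its switch is to be left alone
- rocker_b (a joint): tilt of the rocker of scale_b, same values; starts and stays at 0 (off)
- tin_flat: low flat fish tin, 86 mm in diameter, 40 mm high, standing loose on the platform of scale_a; origin at the centre of its underside
- tin_tall: taller slim tin, 57 mm in diameter, 72 mm high, standing loose on the platform of scale_b; origin at the centre of its underside
Mind the look-alikes: they are no part of the job. There is more than one size of the tin_flat; the one meant has the size given above. Leave any green look-alike of the tin_tall alone.

How it is judged:
At the end, for the whole second after the job is handed in: the rocker of the scale with the flat tin is over in its on position (above 0.35 of 0.4 rad), that of the other scale still off (below 0.05 rad), and both tins stand upright (within 10 degrees) within 20 mm of where they stood (value of joint rocker_a above 0.35 rad and value of joint rocker_b below 0.05 rad and distance of each of tin_flat, tin_tall from where it was at the start of the episode below 0.02 m and angle between each of tin_flat, tin_tall's own z axis and vertical below 0.17 rad); the robot touches nothing.
It fails at once if the other scale's rocker is pushed over its centre (value of joint rocker_b above 0.2 rad).
It fails at once if a tin is shoved more than 20 mm from its place (distance of any of tin_flat, tin_tall from where it was at the start of the episode above 0.02 m).
It also fails if it takes over 32 s, if anything falls off the work surface, if the arm or the gripper's body presses on something with over 40 N, if the wrist force passes 120 N, or if a joint passes its speed limit or range.

## Working session

There is one attempt and no reset: what is moved stays moved. The work goes in short steps, Python scripts to look and compute and a tool call to move; the robot and the scene stay as the last step left them, time stands still between calls to the robot, and variables do not carry over. Pictures are saved under pics/ and viewed, at most 10 in all, crops included, and the job is handed in when it is done.

Besides the shell and the picture viewer there is one more tool, called after "Request:" by a JSON object that holds its "method" and its "body". apply_moves: Moves the arm, as the interface text tells. Its arguments: {"type":"object","properties":{"increments":{"type":"array"},"jaw":{"type":"number"},"force":{"type":"number"}},"required":["increments"]}

```bash
mkdir -p pics; cat > h.py <<'E'
import numpy as np,cv2
from station import get_obs,camera,hand_in
def snap(n,f):
    c=camera(n); cv2.imwrite('pics/'+f,cv2.cvtColor(c['pixels'],cv2.COLOR_RGB2BGR)); return c
def ray(c,u,v,z):
    K,R,t=map(np.array,(c['camera_matrix'],c['R'],c['t'])); o=-R.T@t
    d=R.T@np.linalg.solve(K,[u,v,1]); return o+d*(z-o[2])/d[2]
E
python3 - <<'E'
from h import *
import pickle
o=get_obs();print(o)
a=snap('top','top.png');b=snap('side','side.png')
pickle.dump((a,b),open('c.pkl','wb'))
E
```

```text
{'time_s': 0.0, 'qpos': array([ 1.11739893e+00,  3.00455597e-01,  1.52155258e+00, -5.14584305e-06,
        1.32072454e+00, -6.65953862e-02]), 'joint_vel': array([-0.00181004,  0.00055754, -0.00109594,  0.00120561,  0.0019055 ,
        0.00106293]), 'tau': array([-1.97250342e-04, -5.31815171e+01, -3.52735591e+01,  7.08271447e-02,
        2.44565407e-02, -3.11419490e-05]), 'ee_pos': array([0.20746284, 0.50933789, 0.40410677]), 'eef_rot': array([-3.14045478e+00, -7.08936220e-05,  2.75479188e+00]), 'force': array([ 1.02992121, -0.77361542,  0.01767476]), 'moment': array([0.04508183, 0.01199037, 0.03394583]), 'grip_force': 0.0, 'grip_width': 0.09377964773436828}
```

View pics/top.png

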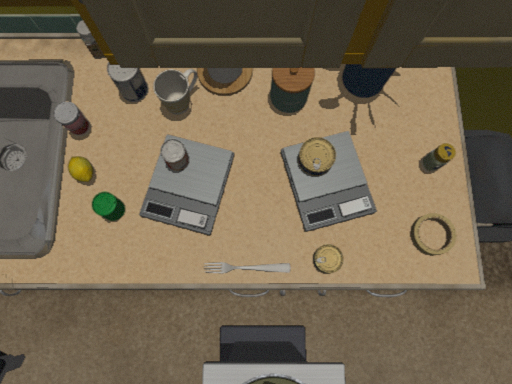

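View pics/side.png

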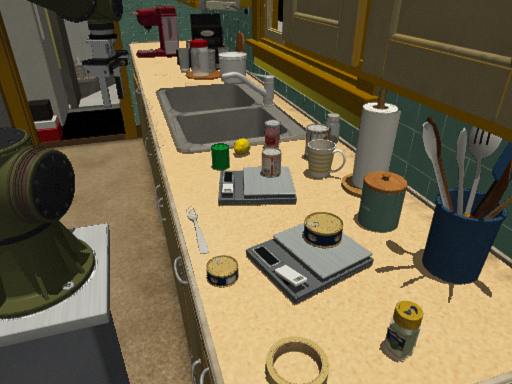

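The top view shows the flat tin on the right-hand scale at about (317,155), with its white rocker near (355,207). The tall tin is on the left scale. I'll zoom in on the right scale.

```bash
python3 - <<'E'
from h import *
import pickle
a,b=pickle.load(open('c.pkl','rb'))
im=cv2.imread('pics/top.png')[125:235,275:385]
cv2.imwrite('pics/crop.png',cv2.resize(im,None,fx=5,fy=5,interpolation=cv2.INTER_CUBIC))
im=cv2.imread('pics/side.png')[205:305,240:380]
cv2.imwrite('pics/crop2.png',cv2.resize(im,None,fx=5,fy=5,interpolation=cv2.INTER_CUBIC))
for u,v in [(355,207),(320,215),(374,209),(305,229)]: print(ray(a,u,v,.02))
E
```

```text
[ 0.50284119 -0.20208758  0.02      ]
[ 0.4832535  -0.11684484  0.02      ]
[ 0.49791053 -0.24751107  0.02      ]
[ 0.44938831 -0.07967938  0.02      ]
```

View pics/crop.png

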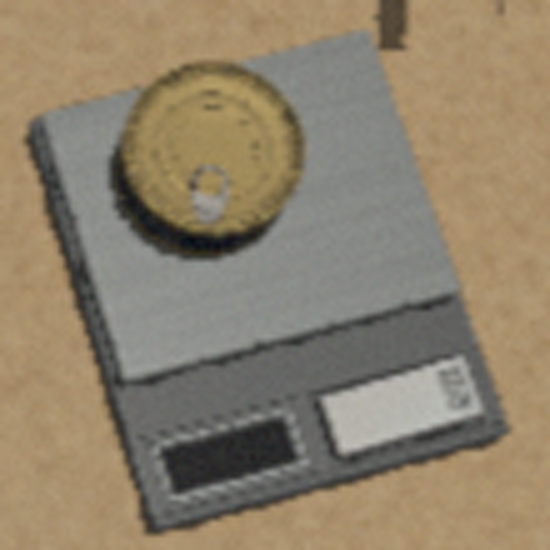

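View pics/crop2.png

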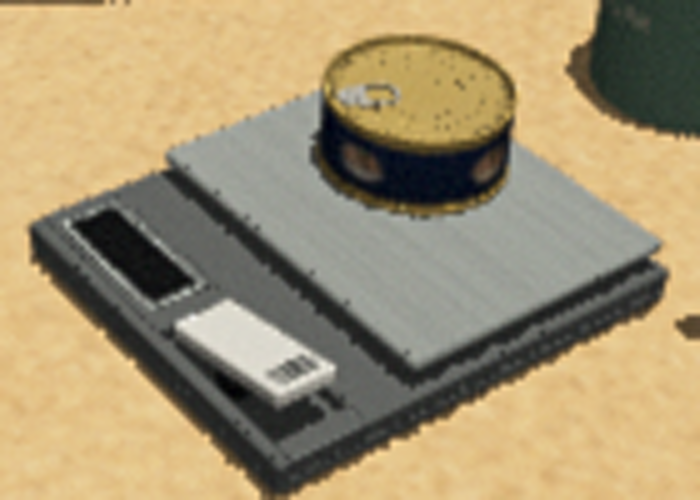

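The crop shows the ridged, raised end of the rocker centred near crop (456,390), with the rocker's face corners at (322,400), (465,355), (484,412) and (340,458). In the side crop the ridges are at about (293,370).

```bash
python3 - <<'E'
from h import *
import pickle
from scipy.spatial.transform import Rotation as Ro
a,b=pickle.load(open('c.pkl','rb'))
f=lambda U,V,x,y:((U+.5)/5-.5+x,(V+.5)/5-.5+y)
top=lambda U,V,z:ray(a,*f(U,V,275,125),z)
sd=lambda U,V,z:ray(b,*f(U,V,240,205),z)
print('press',top(456,390,.037),sd(293,370,.037))
C=[top(40,125,.02),top(150,528,.02),top(508,432,.02)]
print('case',C,np.linalg.norm(C[0]-C[1]),np.linalg.norm(C[1]-C[2]))
d=C[2]-C[1];yaw=np.arctan2(d[1],d[0])+np.pi/2;print('yaw',np.degrees(yaw))
cF=(C[1]+C[2])/2; ax=np.array([np.cos(yaw),np.sin(yaw)]);ay=np.array([-ax[1],ax[0]])
print('model press',cF[:2]+ax*(.1075-.082)+ay*(-.066))
q=[top(322,400,.025),top(465,355,.039),top(484,412,.039),top(340,458,.025)]
print('rocker',[np.linalg.norm(q[i]-q[i-1]) for i in range(4)])
tb=[top(213,155-90,.074),top(213,240,.074),top(122,150,.074),top(302,150,.074)];print('tin',np.linalg.norm(tb[0]-tb[1]),np.linalg.norm(tb[2]-tb[3]))
o=get_obs();R=Ro.from_euler('xyz',o['eef_rot']).as_matrix();print(R)
E
```

```text
press [ 0.50998787 -0.22387069  0.037     ] [ 0.51350923 -0.22078111  0.037     ]
case [array([ 0.64945926, -0.03044236,  0.02      ]), array([ 0.44651148, -0.07862994,  0.02      ]), array([ 0.49300336, -0.25243143,  0.02      ])] 0.20859013895806358 0.17991234410933676
yaw 14.975978802224727
model press [ 0.51144662 -0.22269939]
rocker [np.float64(0.02917083424151255), np.float64(0.07012430260378658), np.float64(0.028578543580080145), np.float64(0.0702406170094557)]
tin 0.08684511100837686 0.08466390946407798
[[-9.26105484e-01  3.77264454e-01 -4.05523012e-04]
 [ 3.77264670e-01  9.26105037e-01 -9.10839505e-04]
 [ 3.19295356e-05 -9.96522966e-04 -9.99999503e-01]]
```

Both cameras and the scale model agree on the press point: (0.511, −0.222), with the scale at 15° yaw. I'll turn the tool and close the jaw first, then travel.

Request:
{"method": "apply_moves", "body": {"increments": [{"az": 0.96},{"az": 0.96},{"az": 0.96},{"az": 0.96},{"az": 0.96},{"az": 0.96},{"az": 0.96},{"az": 0.96},{"az": 0.96},{"az": 0.96},{"az": 0.96},{}], "jaw": 1}}

```text
schema error: expected keys tx, ty, tz, ax, ay, az
```

Request:
{"method": "apply_moves", "body": {"increments": [{"tx": -1,"ty": 0.13},{"tx": -1,"ty": 0.13},{"tx": -1,"ty": 0.13},{"tx": -1,"ty": 0.13},{"tx": -1,"ty": 0.13},{"tx": -1,"ty": 0.13},{"tx": -1,"ty": 0.13},{"tx": -1,"ty": 0.13},{"tx": -1,"ty": 0.13},{"tx": -1,"ty": 0.13},{"tx": -1,"ty": 0.13},{"tx": -1,"ty": 0.13}]}}

```text
schema error: expected keys tx, ty, tz, ax, ay, az
```

Request:
{"method": "apply_moves", "body": {"increments": [{"tx": -1,"ty": 0.13},{"tx": -1,"ty": 0.13},{"tx": -1,"ty": 0.13},{"tx": -1,"ty": 0.13},{"tx": -1,"ty": 0.13},{"tx": -1,"ty": 0.13},{"tx": -1,"ty": 0.13},{"tx": -1,"ty": 0.13},{"tx": -1,"ty": 0.13},{"tx": -1,"ty": 0.13},{"tx": -1,"ty": 0.13},{}]}}

```text
schema error: expected keys tx, ty, tz, ax, ay, az
```

```bash
python3 - <<'E'
from h import *
from scipy.spatial.transform import Rotation as Ro
o=get_obs();R=Ro.from_euler('xyz',o['eef_rot']).as_matrix();p=o['ee_pos']
print(o['time_s'],p,R.round(3),o['grip_width'],o['force'])
print('tool shift mm',1e3*R.T@(np.array([.511,-.2225,.245])-p))
E
```

```text
0.1 [0.20746719 0.50934083 0.4041611 ] [[-0.926  0.377 -0.   ]
 [ 0.377  0.926 -0.001]
 [ 0.    -0.001 -1.   ]] 0.0938530831503745 [-0.31148211  0.29905718 -0.21621322]
tool shift mm [-557.20616882 -563.09072996  159.70451787]
```

All six keys are required in every row.

Request:
{"method": "apply_moves", "body": {"increments": [{"tx": 0,"ty": 0,"tz": 0,"ax": 0,"ay": 0,"az": 0.96},{"tx": 0,"ty": 0,"tz": 0,"ax": 0,"ay": 0,"az": 0.96},{"tx": 0,"ty": 0,"tz": 0,"ax": 0,"ay": 0,"az": 0.96},{"tx": 0,"ty": 0,"tz": 0,"ax": 0,"ay": 0,"az": 0.96},{"tx": 0,"ty": 0,"tz": 0,"ax": 0,"ay": 0,"az": 0.96},{"tx": 0,"ty": 0,"tz": 0,"ax": 0,"ay": 0,"az": 0.96},{"tx": 0,"ty": 0,"tz": 0,"ax": 0,"ay": 0,"az": 0.96},{"tx": 0,"ty": 0,"tz": 0,"ax": 0,"ay": 0,"az": 0.96},{"tx": 0,"ty": 0,"tz": 0,"ax": 0,"ay": 0,"az": 0.96},{"tx": 0,"ty": 0,"tz": 0,"ax": 0,"ay": 0,"az": 0.96},{"tx": 0,"ty": 0,"tz": 0,"ax": 0,"ay": 0,"az": 0.96},{"tx": 0,"ty": 0,"tz": 0,"ax": 0,"ay": 0,"az": 0}], "jaw": 1}}

```text
time_s: 1.6
ee_pos: [0.2075, 0.5093, 0.4044]
eef_rot: [-3.141, 0.0, 1.834]
force: [0.1, 0.6, 0.1]
grip_width: 0.0004
grip_force: 0.0
```

```bash
cat > s.py <<'E'
from h import *
from scipy.spatial.transform import Rotation as Ro
o=get_obs();R=Ro.from_euler('xyz',o['eef_rot']).as_matrix();p=o['ee_pos']
print(o['time_s'],p,R.round(3).tolist(),o['grip_width'],o['force'],o['qpos'])
print('tool shift mm',1e3*R.T@(np.array([.511,-.2225,.245])-p))
E
python3 s.py
```

```text
1.6 [0.2074744  0.50933897 0.40436107] [[-0.26, 0.966, -0.0], [0.966, 0.26, -0.001], [-0.0, -0.0, -1.0]] 0.00035510007832998655 [0.0527333  0.60688842 0.1194258 ] [ 1.11738462e+00  3.00179251e-01  1.52131004e+00 -3.50410099e-05
  1.32069371e+00  8.54428078e-01]
tool shift mm [-785.50622652  102.91131978  159.69108692]
```

Request:
{"method": "apply_moves", "body": {"increments": [{"tx": -1,"ty": 0.13,"tz": 0,"ax": 0,"ay": 0,"az": 0},{"tx": -1,"ty": 0.13,"tz": 0,"ax": 0,"ay": 0,"az": 0},{"tx": -1,"ty": 0.13,"tz": 0,"ax": 0,"ay": 0,"az": 0},{"tx": -1,"ty": 0.13,"tz": 0,"ax": 0,"ay": 0,"az": 0},{"tx": -1,"ty": 0.13,"tz": 0,"ax": 0,"ay": 0,"az": 0},{"tx": -1,"ty": 0.13,"tz": 0,"ax": 0,"ay": 0,"az": 0},{"tx": -1,"ty": 0.13,"tz": 0,"ax": 0,"ay": 0,"az": 0},{"tx": -1,"ty": 0.13,"tz": 0,"ax": 0,"ay": 0,"az": 0},{"tx": -1,"ty": 0.13,"tz": 0,"ax": 0,"ay": 0,"az": 0},{"tx": -1,"ty": 0.13,"tz": 0,"ax": 0,"ay": 0,"az": 0},{"tx": -1,"ty": 0.13,"tz": 0,"ax": 0,"ay": 0,"az": 0},{"tx": -1,"ty": 0.13,"tz": 0,"ax": 0,"ay": 0,"az": 0}]}}

```text
time_s: 3.1
ee_pos: [0.3463, 0.1729, 0.4047]
eef_rot: [3.141, -0.0, 1.836]
force: [0.7, 1.1, -0.3]
grip_width: 0.0005
grip_force: 0.0
```

Request:
{"method": "apply_moves", "body": {"increments": [{"tx": -1,"ty": 0.13,"tz": 0,"ax": 0,"ay": 0,"az": 0},{"tx": -1,"ty": 0.13,"tz": 0,"ax": 0,"ay": 0,"az": 0},{"tx": -1,"ty": 0.13,"tz": 0,"ax": 0,"ay": 0,"az": 0},{"tx": -1,"ty": 0.13,"tz": 0,"ax": 0,"ay": 0,"az": 0},{"tx": -1,"ty": 0.13,"tz": 0,"ax": 0,"ay": 0,"az": 0},{"tx": -1,"ty": 0.13,"tz": 0,"ax": 0,"ay": 0,"az": 0},{"tx": -1,"ty": 0.13,"tz": 0,"ax": 0,"ay": 0,"az": 0},{"tx": -1,"ty": 0.13,"tz": 0,"ax": 0,"ay": 0,"az": 0},{"tx": -1,"ty": 0.13,"tz": 0,"ax": 0,"ay": 0,"az": 0},{"tx": -1,"ty": 0.13,"tz": 0,"ax": 0,"ay": 0,"az": 0},{"tx": -1,"ty": 0.13,"tz": 0,"ax": 0,"ay": 0,"az": 0},{"tx": 0,"ty": 0,"tz": 0,"ax": 0,"ay": 0,"az": 0}]}}

```text
time_s: 4.6
ee_pos: [0.4734, -0.1349, 0.4042]
eef_rot: [-3.141, -0.0, 1.833]
force: [-0.4, 0.4, -0.1]
grip_width: 0.0002
grip_force: 0.0
```

```bash
python3 s.py
```

```text
4.6 [ 0.47338539 -0.13493421  0.40418264] [[-0.26, 0.966, -0.001], [0.966, 0.26, 0.0], [0.0, -0.001, -1.0]] 0.00021362920073269694 [-0.39616841  0.42788786 -0.1071243 ] [-3.52088567e-01  1.71496064e-01  1.68069348e+00 -7.85477799e-05
  1.29018491e+00 -6.14608301e-01]
tool shift mm [-94.38949476  13.70781865 159.13660748]
```

Next I'll travel the remaining 94 mm, then descend to about 10 mm above the rocker (TCP z 0.248).

Request:
{"method": "apply_moves", "body": {"increments": [{"tx": -0.79,"ty": 0.115,"tz": 0,"ax": 0,"ay": 0,"az": 0},{"tx": -0.79,"ty": 0.115,"tz": 0,"ax": 0,"ay": 0,"az": 0},{"tx": -0.79,"ty": 0.115,"tz": 0,"ax": 0,"ay": 0,"az": 0},{"tx": -0.78,"ty": 0.115,"tz": 0,"ax": 0,"ay": 0,"az": 0},{"tx": 0,"ty": 0,"tz": 0.9,"ax": 0,"ay": 0,"az": 0},{"tx": 0,"ty": 0,"tz": 0.9,"ax": 0,"ay": 0,"az": 0},{"tx": 0,"ty": 0,"tz": 0.9,"ax": 0,"ay": 0,"az": 0},{"tx": 0,"ty": 0,"tz": 0.9,"ax": 0,"ay": 0,"az": 0},{"tx": 0,"ty": 0,"tz": 0.9,"ax": 0,"ay": 0,"az": 0},{"tx": 0,"ty": 0,"tz": 0.7,"ax": 0,"ay": 0,"az": 0},{"tx": 0,"ty": 0,"tz": 0,"ax": 0,"ay": 0,"az": 0},{"tx": 0,"ty": 0,"tz": 0,"ax": 0,"ay": 0,"az": 0}]}}

```text
time_s: 6.1
ee_pos: [0.5112, -0.2211, 0.2497]
eef_rot: [3.141, 0.001, 1.834]
force: [0.8, 0.0, 0.2]
grip_width: 0.0004
grip_force: 0.0
```

```bash
python3 s.py; python3 - <<'E'
from h import *
s=snap('side','s2.png')
im=cv2.imread('pics/s2.png')[155:305,200:380]
cv2.imwrite('pics/s2c.png',cv2.resize(im,None,fx=4,fy=4,interpolation=cv2.INTER_CUBIC))
E
```

```text
6.1 [ 0.51116497 -0.22112105  0.24965934] [[-0.26, 0.966, 0.001], [0.966, 0.26, -0.0], [-0.001, 0.001, -1.0]] 0.00036652156738254234 [0.79461924 0.00752645 0.17254083] [-4.74044068e-01  4.90299274e-01  1.64602877e+00  4.68693480e-05
  1.00418528e+00 -7.37417283e-01]
tool shift mm [-1.28522362 -0.52208903  4.65981133]
```

View pics/s2c.png

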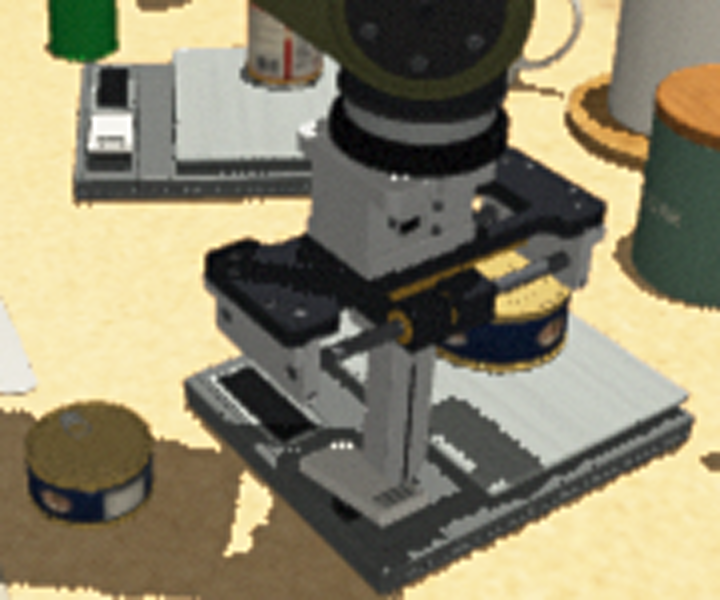

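The picture shows the closed fingertips just above the ridged end at crop (400,480), and the gripper body clears the tin. Pressing down slowly.

Request:
{"method": "apply_moves", "body": {"increments": [{"tx": -0.04,"ty": 0,"tz": 0.15,"ax": 0,"ay": 0,"az": 0},{"tx": 0,"ty": 0,"tz": 0.15,"ax": 0,"ay": 0,"az": 0},{"tx": 0,"ty": 0,"tz": 0.1,"ax": 0,"ay": 0,"az": 0},{"tx": 0,"ty": 0,"tz": 0.1,"ax": 0,"ay": 0,"az": 0},{"tx": 0,"ty": 0,"tz": 0.07,"ax": 0,"ay": 0,"az": 0},{"tx": 0,"ty": 0,"tz": 0.07,"ax": 0,"ay": 0,"az": 0},{"tx": 0,"ty": 0,"tz": 0.07,"ax": 0,"ay": 0,"az": 0},{"tx": 0,"ty": 0,"tz": 0,"ax": 0,"ay": 0,"az": 0},{"tx": 0,"ty": 0,"tz": 0,"ax": 0,"ay": 0,"az": 0}]}}

```text
time_s: 7.28
ee_pos: [0.5113, -0.2225, 0.2278]
eef_rot: [3.142, -0.0, 1.833]
force: [-2.7, 1.9, 8.2]
grip_width: 0.0002
grip_force: 3.8
```

Request:
{"method": "apply_moves", "body": {"increments": [{"tx": 0,"ty": 0,"tz": 0.04,"ax": 0,"ay": 0,"az": 0},{"tx": 0,"ty": 0,"tz": 0,"ax": 0,"ay": 0,"az": 0},{"tx": 0,"ty": 0,"tz": 0,"ax": 0,"ay": 0,"az": 0}]}}

```text
time_s: 7.65
ee_pos: [0.5114, -0.2225, 0.2274]
eef_rot: [3.141, 0.0, 1.833]
force: [-7.4, 3.4, 17.6]
grip_width: 0.0002
grip_force: 8.3
```

Request:
{"method": "apply_moves", "body": {"increments": [{"tx": 0,"ty": 0,"tz": -0.3,"ax": 0,"ay": 0,"az": 0},{"tx": 0,"ty": 0,"tz": -0.9,"ax": 0,"ay": 0,"az": 0},{"tx": 0,"ty": 0,"tz": -0.9,"ax": 0,"ay": 0,"az": 0},{"tx": 0,"ty": 0,"tz": -0.9,"ax": 0,"ay": 0,"az": 0},{"tx": 0,"ty": 0,"tz": -0.9,"ax": 0,"ay": 0,"az": 0},{"tx": 0,"ty": 0,"tz": -0.9,"ax": 0,"ay": 0,"az": 0},{"tx": 0,"ty": 0,"tz": 0,"ax": 0,"ay": 0,"az": 0},{"tx": 0,"ty": 0,"tz": 0,"ax": 0,"ay": 0,"az": 0}]}}

```text
time_s: 8.65
ee_pos: [0.5112, -0.2225, 0.3691]
eef_rot: [-3.141, -0.001, 1.833]
force: [0.4, 0.4, -0.1]
grip_width: 0.0001
grip_force: 0.0
```

```bash
python3 s.py; python3 - <<'E'
from h import *
s=snap('side','s3.png')
im=cv2.imread('pics/s3.png')[155:305,200:380]
cv2.imwrite('pics/s3c.png',cv2.resize(im,None,fx=4,fy=4,interpolation=cv2.INTER_CUBIC))
E
```

```text
8.65 [ 0.51115759 -0.22249611  0.36913503] [[-0.26, 0.966, -0.001], [0.966, 0.26, 0.001], [0.001, -0.001, -1.0]] 5.078385442860154e-05 [ 0.41603252  0.42524105 -0.13184753] [-4.76243674e-01  3.47369555e-01  1.54318622e+00 -4.30904088e-06
  1.25228516e+00 -7.38756113e-01]
tool shift mm [-6.68317668e-02 -3.82970746e-02  1.24135103e+02]
```

View pics/s3c.png

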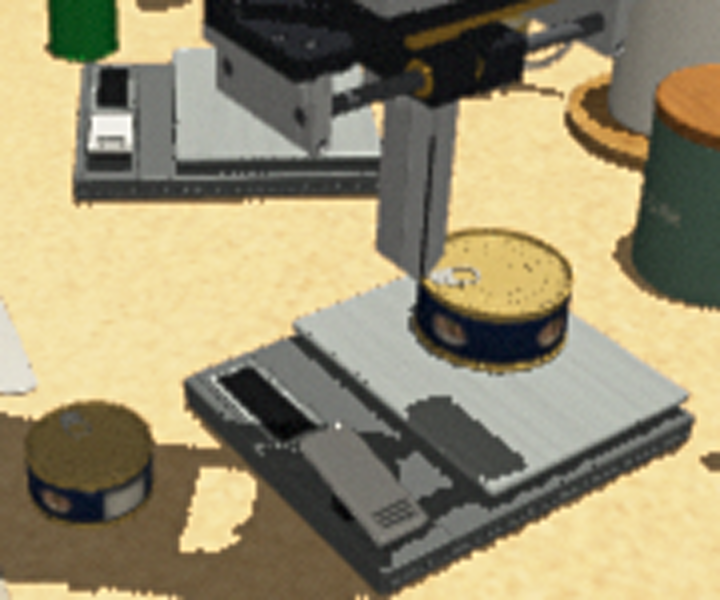

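The rocker's ridged end now sits lower, at crop (398,514), and its inner end is up. I'll check that drop against the expected projection.

```bash
python3 - <<'E'
from h import *
import pickle
b=pickle.load(open('c.pkl','rb'))[1]
for z in(.037,.032,.027):
    q=b['camera_matrix']@(np.array(b['R'])@[.511,-.2225,z]+b['t']);q=q/q[2];print(z,(q[:2]-[200,155]+.5)*4-.5)
E
```

```text
0.037 [390.97395359 499.28559808]
0.032 [390.40359278 506.99645339]
0.027 [389.83707359 514.65537278]
```

The expected position for fully on (27 mm high) is row 514.7 and I measured 514, so the rocker has snapped over. Scale B's rocker and the flat tin look unchanged.

```bash
python3 -c "
from h import *
print(hand_in())"
```

```text
the job is handed in; nothing more can be done
None
```

I switched on the scale with the flat tin and handed the job in: the camera shows its rocker down in the on position, the other scale's rocker and the flat tin look unmoved, and the arm never went near the tall tin; no verdict came back.

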